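# Isolate the incubator and hold its cuvette rack up at the third click

## Robot

A 7-joint arm with a two-finger parallel gripper is mounted at the origin on the work surface. World frame = base frame: x ahead of the robot, y to its left, z up, the work surface at z = 0. Lengths are in m, angles in degrees, forces in N, time in s.
With the tool pointing down it reaches from about 0.425 to 0.825 m from the base axis. Payload 3.6 kg.
Tool frame: the origin (TCP) lies at the very end of the fingers, on their centre line; the grasp point (between the pads) lies 19 mm behind it (ctrl.grasp_offset is the z of the grasp point in the tool frame, in m); z points along the fingers, y is the line along which they close (so a half turn about z gives the same grasp; the last joint's range is limited). The gripper opens to 93 mm and grips with 3 to 60 N. Pads are 15 mm wide; open, the fingers measure 128 mm over their backs; the gripper's body (75 mm by 188 mm) begins 65 mm behind the grasp point.
Start: joints at [72.049, 35.231, -0.722, 81.555, 0.464, 63.22, -2.315], TCP at [0.184, -0.623, 0.197] pointing down, gripper open.
Joint ranges: [-178.69, 178.69], [-17.37, 117.87], [-77.05, 75.6], [15.02, 138.74], [-78.02, 258.01], [0.78, 113.62], [-162.83, 162.83]. Speed limits (degrees/s): [159.86, 159.86, 180, 180, 180, 180, 180].

## Interface

Orientations are given as a 3x3 rotation matrix whose columns are the frame's x, y, z axes.
In Python, from cell import ctrl, jaws, cams, job gives the robot as it stands. The module is installed in compiled form; this text tells all that it offers. Calls block until the motion is done:
- ctrl.movep(position, orientation): joint-space move of the TCP to a pose.
- ctrl.move_l(position, attitude=None, rate=0.15, contact_N=None): straight line of the TCP; attitude=None keeps the orientation; rate is the mean speed in m/s. With contact_N (N) it stops when the force on the tool has changed by that much, and returns True; else False.
- ctrl.movej(angles): joint-space move.
- jaws.command_gripper(opening, f_grip=None): opening from 0.0 (shut) to 1.0 (fully open); f_grip is the grip in N (None keeps the last); returns when the fingers have stopped.
- ctrl.pause(seconds).
- ctrl.ik(position, orientation): joint angles nearest the present ones, or None.
- ctrl.state(): the state.
- cams.grab_frame(name): name is "side" or "top" or "wrist"; returns a dict with "image" (420x560x3 uint8, red, green, blue), "fx", "fy", "cx", "cy" (pixels), "extrinsics" (4x4, takes a point from camera to world coordinates); the wrist camera has in their place "tool_from_camera" (4x4, takes a point from camera to tool coordinates, whose origin is the TCP and whose axes are the flange's). Camera axes: x right, y up, looking along -z (the intrinsics and any distortion apply to the point x, -y, -z); pixel columns grow to the right and rows downward; lengths in m; the calibration is good to about 2 mm. A picture is of the moment at which its call begins: read the wrist's pose just before it. There is no depth.
A pose or a line that the arm cannot do raises ctrl.PlanningError and nothing moves.
- job.job_done(): hands the job in; it is judged then, once.
Trained networks look in the newest picture that a camera, given by its name, has taken for a name from the list of things; names that differ only in an ending like _2 or _b are one class to them, and where a whole thing is asked for, a point or a joint stands for the part that bears it (a point fixed in the world has none). Each returns a list of dicts, best first, with "score" (0 to 1); they miss things now and then, are a little off and sometimes report something else, mostly with a low value. They report only what shows in the picture. A call takes as long as a camera call.
- cams.recognise(camera, thing): "position" ([x, y, z] in m, in world coordinates, good to about 4 mm: the middle of the surface that is visible of it).
- cams.silhouettes(camera, thing): "pixels" (420x560 bool, what is visible of it).
The state is a dict: "time": time; "joints": joint angles; "joint_velocities": joint speeds; "joint_torque": joint torques, N m; "eef_pos": TCP position; "tcp_rot": TCP orientation; "contact_force": force on the tool from outside, world axes, zero at the start; "wrist_torque": the same for the moment, N m; "width": opening from 0.0 (shut) to 1.0 (fully open); "gripper_force": force on a finger pad.
Only numpy, scipy, OpenCV 4.12 (cv2) and the standard library are available. Lean on these libraries where they do the work, as an engineer would, in place of code of your own. Each camera call takes 0.05 s, during which the arm holds its last target. There are 200 camera calls.

## Task

Throw the red toggle on the grey isolator box over from on (green dots) to off (red dots). Then press the incubator's blue-handled lift lever down exactly three clicks, without running on past a fourth, so that the cuvette rack comes up, and finish while still holding it pressed there: it springs back if let go. Leave the tube rack, the bottle and the vial where they stand.

Things in the scene. Friction and masses are not known exactly. Their poses are not given: they have to be found in the camera images.
- incubator: White incubator, fixed to the bench, 240 x 240 mm, 120 mm high (a console strip along the rear rises to 145 mm). Origin: centre of its underside. Its -x side is the front, which carries the lift lever between two grey cheeks (30 mm proud of the front face).
- lever_hinge (a point): Axis of the lift lever, 95 mm above the bench and 15 mm in front of the incubator's front face. The axis runs along the incubator's y.
- lever_bar (a point): Centre of the lift lever's blue T-handle: a free-turning sleeve 18 mm thick, 78 mm long, along the incubator's y, 125 mm from the lever's axis on a 12 mm steel rod. Its frame turns with the lever (at rest its axes are the incubator's). At rest the lever points forward (incubator -x), 0.6 rad above level, the bar 166 mm above the bench.
- lift_lever (a joint): Lift lever angle (rad): 0 at rest (up), grows as the handle is pressed down, level at 0.6, stop at 1.05. A spring drives it back to 0 from every click when let go. Pressing takes 5 to 14 N at the bar: the force slackens by several N as a tooth goes over the top (a click) and stiffens sharply half a tooth later, where the lever sits between two teeth. Teeth every 0.18 rad, 22 mm at the bar.
- click_mark (a point): On the lever's axis; frame of the click ring hidden in the housing, which differs from unit to unit: turned about the axis by up to 0.07 rad either way (same sense as the lever's joint). With the lever's angle measured from this frame, teeth go over the top at 0.18, 0.36, 0.54, 0.72 rad, so the third click sits at 0.63. Not visible, but the clicks can be felt.
- rack_top (a point): Top centre of the raised-and-lowered cuvette rack (aluminium, 60 x 115 mm, ten clear cuvettes) in the incubator's top: it rises 45 mm per rad of lever, about 8 mm a click.
- isolator: Grey isolator box fixed to the bench, 100 (x) x 75 x 50 mm high; it stands on the left or the right of the bench. Origin: centre of its underside. On top a toggle that swings along the box's x about an axis along its y, 56 mm above the bench over the box's centre; two green dots (on) on its -x side, two red dots (off) on its +x side.
- toggle_tip (a point): Centre of the toggle's red ball, 24 mm in diameter, 60 mm from the toggle's axis on a 12 mm rod. On: leaning 0.5 rad to the box's -x; off: leaning 0.5 rad to its +x. The ball's centre is 109 mm above the bench at either end, 116 mm when upright.
- toggle (a joint): Angle of the toggle (rad): 0 on, 1.0 off; a sprung detent at mid swing takes about 3 N at the ball. Off means against its stop (over 0.85).
- tube_rack: Bystander: loose orange rack of capped tubes, 100 x 75 mm, 82 mm high, on the side where the isolator is not. Origin: centre of its underside.
- reagent: Bystander: loose amber bottle with white cap, 48 mm in diameter, 85 mm high. Origin: centre of its underside.
- control_vial: Bystander: loose amber vial with red-brown cap, 36 mm in diameter, 60 mm high. Origin: centre of its underside.

How it is judged:
By the outcome, as a careful person would: the job done as asked, in the order asked, and still so for the second after the job is handed in, while the arm keeps its last pose, push and grip.
It also fails if it takes over 61 s, if anything falls off the work surface, if the arm or the gripper's body presses on something with over 40 N, if the wrist force passes 120 N, or if a joint passes its speed limit or range.

## Working session

There is one attempt and no reset: what is moved stays moved. The work goes in short steps, each a Python script; the robot and the scene stay as the last script left them, time stands still between calls to the robot, and variables do not carry over. Pictures are saved under pics/ and viewed, at most 10 in all, crops included, and the job is handed in when it is done.

```bash
mkdir -p pics; python3 - <<'E'
from cell import ctrl,jaws,cams,job
import cv2,numpy as np
ims=[]
for c in("top","side"):
    f=cams.grab_frame(c); cv2.imwrite(f"pics/{c}0.png",f["image"][:,:,::-1])
    print(c,f["fx"],f["cx"],f["cy"],[k for k in f if k!="image"],np.round(f["extrinsics"],3).tolist())
    for t in("incubator","lever_bar","rack_top","isolator","toggle_tip","tube_rack","reagent","control_vial"):
        print(t,[(np.round(d["position"],3).tolist(),round(d["score"],2)) for d in cams.recognise(c,t)[:2]])
print(ctrl.state()["time"], ctrl.grasp_offset)
E
```

```text
top 448.96019466374133 276.41987751649447 206.66507638846454 ['fx', 'fy', 'cx', 'cy', 'extrinsics'] [[0.014, 0.997, -0.073, 0.532], [-1.0, 0.013, -0.023, -0.004], [-0.022, 0.074, 0.997, 1.137], [0.0, 0.0, 0.0, 1.0]]
incubator [([0.702, -0.011, 0.122], 0.84), ([0.483, 0.306, 0.052], 0.55)]
lever_bar [([0.494, 0.004, 0.156], 0.56)]
rack_top [([0.732, -0.019, 0.142], 0.63)]
isolator [([0.471, -0.298, 0.051], 0.77)]
toggle_tip [([0.638, 0.304, 0.059], 0.75), ([0.455, -0.298, 0.114], 0.7)]
tube_rack [([0.485, 0.307, 0.053], 0.81)]
reagent [([0.683, -0.273, 0.084], 0.76), ([0.64, 0.305, 0.058], 0.45)]
control_vial [([0.637, 0.306, 0.056], 0.73)]
side 405.5492784485792 279.52572878655496 205.92069845525322 ['fx', 'fy', 'cx', 'cy', 'extrinsics'] [[0.689, 0.469, -0.553, 0.147], [-0.725, 0.426, -0.541, -0.467], [-0.019, 0.774, 0.633, 0.655], [0.0, 0.0, 0.0, 1.0]]
incubator [([0.668, -0.055, 0.116], 0.59)]
lever_bar [([0.491, 0.002, 0.163], 0.83)]
rack_top [([0.717, -0.023, 0.141], 0.7)]
isolator [([0.452, -0.313, 0.046], 0.81)]
toggle_tip [([0.45, -0.299, 0.119], 0.59)]
tube_rack [([0.482, 0.284, 0.053], 0.56)]
reagent [([0.671, -0.282, 0.058], 0.72)]
control_vial [([0.636, 0.299, 0.035], 0.61)]
0.9 -0.0188
```

View pics/top0.png

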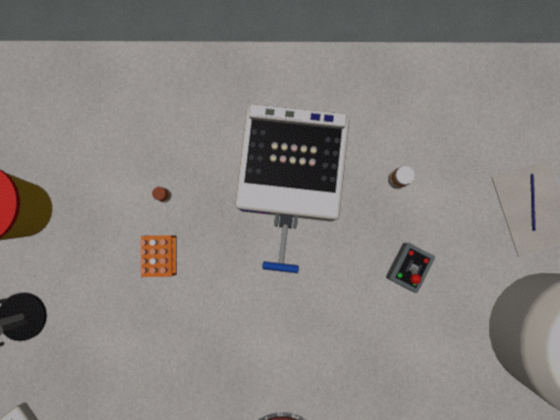

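View pics/side0.png

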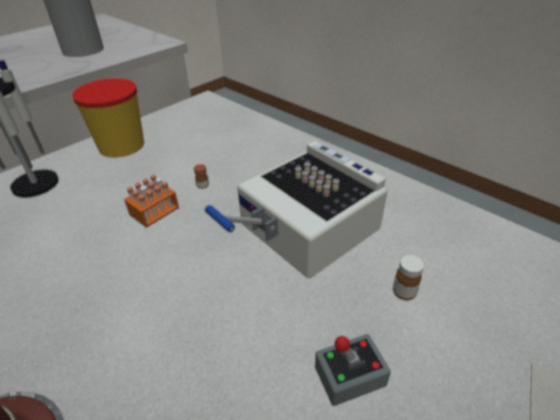

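Top view: the incubator's blue bar is at (281,267) and its hinge at about (287,222). The isolator is on the right at about (411,267), with red dots at (411,252) and (427,261), a green dot at (400,275) and the ball at (416,280). The bottle is at (402,177), the tube rack at (157,256) and the vial at (160,194). The side view agrees. Next I'll measure precisely.

```bash
cat > h.py <<'E'
from cell import ctrl,jaws,cams,job
import cv2,numpy as np
def ray(f,u,v,z):
    E=np.array(f["extrinsics"]); d=E[:3,:3]@np.array([(u-f["cx"])/f["fx"],-(v-f["cy"])/f["fy"],-1]); o=E[:3,3]
    return o+d*(z-o[2])/d[2]
def blobs(f,lo,hi,amin=4,win=None):
    h=cv2.cvtColor(f["image"],cv2.COLOR_RGB2HSV); m=cv2.inRange(h,np.array(lo),np.array(hi))
    if lo[0]==0: m|=cv2.inRange(h,np.array([172,lo[1],lo[2]]),np.array([180,255,255]))
    if win: k=np.zeros_like(m); k[win[1]:win[3],win[0]:win[2]]=1; m=m*k
    n,l,s,c=cv2.connectedComponentsWithStats(m)
    return [(c[i],s[i,4],np.argwhere(l==i)[:,::-1]) for i in range(1,n) if s[i,4]>=amin]
E
python3 - <<'E'
from h import *
for c,w,wi in(("top",(380,235,445,300),(225,90,360,285)),("side",(310,320,395,405),(190,130,400,290))):
    f=cams.grab_frame(c)
    for nm,lo,hi in(("red",(0,140,90),(8,255,255)),("green",(45,120,60),(85,255,255))):
        for ce,a,p in blobs(f,lo,hi,5,w): print(c,nm,ce.round(1),a,"z.05",ray(f,*ce,.0505).round(4),"z.109",ray(f,*ce,.109).round(4))
    for ce,a,p in blobs(f,(105,120,50),(130,255,255),40,wi):
        vx,vy,_,_=cv2.fitLine(p.astype(np.float32),cv2.DIST_L2,0,.01,.01).ravel()
        a1,b1=ray(f,*ce,.166),ray(f,*(ce+20*np.array([vx,vy])),.166); d=b1-a1
        print(c,"blue",ce.round(1),a,a1.round(4),"dir",np.degrees(np.arctan2(d[1],d[0])).round(1))
    s=cams.silhouettes(c,"isolator")
    if s:
        m=s[0]["pixels"].astype(np.uint8); r=cv2.minAreaRect(np.argwhere(m)[:,::-1].astype(np.float32)); print("isol",r,ray(f,*r[0],.05).round(4),m.sum())
    s=cams.silhouettes(c,"incubator")
    if s and c=="top":
        m=s[0]["pixels"].astype(np.uint8); m=cv2.morphologyEx(m,cv2.MORPH_OPEN,np.ones((21,21))); r=cv2.minAreaRect(np.argwhere(m)[:,::-1].astype(np.float32)); print("inc",r,[ray(f,*q,.12).round(3).tolist() for q in cv2.boxPoints(r)])
E
```

```text
top red [410.9 252.6] 18 z.05 [ 0.5063 -0.3025  0.0505] z.109 [ 0.5077 -0.2864  0.109 ]
top red [425.9 260.4] 17 z.05 [ 0.4881 -0.3379  0.0505] z.109 [ 0.4905 -0.3199  0.109 ]
top red [415.4 278.3] 79 z.05 [ 0.4453 -0.3127  0.0505] z.109 [ 0.45  -0.296  0.109]
top green [399.5 274.9] 24 z.05 [ 0.4528 -0.2751  0.0505] z.109 [ 0.457  -0.2605  0.109 ]
top blue [280.1 266.8] 238 [0.4744 0.0086 0.166 ] dir -96.1
isol ((410.10003662109375, 266.8000183105469), (35.77708435058594, 42.48529052734375), 26.56505012512207) [ 0.4724 -0.3005  0.05  ] 1511
inc ((291.80078125, 166.81259155273438), (103.95834350585938, 117.24064636230469), 5.946863651275635) [[0.576, 0.115, 0.12], [0.847, 0.093, 0.12], [0.823, -0.146, 0.12], [0.555, -0.119, 0.12]]
side red [342.3 343.7] 158 z.05 [ 0.483  -0.2752  0.0505] z.109 [ 0.4505 -0.2937  0.109 ]
side red [363.  343.5] 38 z.05 [ 0.5066 -0.3001  0.0505] z.109 [ 0.4718 -0.3162  0.109 ]
side red [375.4 364.6] 48 z.05 [ 0.4888 -0.3357  0.0505] z.109 [ 0.4557 -0.3484  0.109 ]
side green [330.  354.9] 43 z.05 [ 0.4533 -0.2728  0.0505] z.109 [ 0.4236 -0.2916  0.109 ]
side green [340.8 377. ] 48 z.05 [ 0.4352 -0.3081  0.0505] z.109 [ 0.4073 -0.3235  0.109 ]
side blue [219.3 217.7] 238 [0.4741 0.0101 0.166 ] dir -95.4
isol ((351.48529052734375, 365.0325927734375), (63.144466400146484, 69.23646545410156), 69.27444458007812) [ 0.4628 -0.3084  0.05  ] 3694
```

```bash
python3 - <<'E'
from h import *
c=np.array([.4712,-.3045]); a=np.radians(-26.8); d=np.array([np.cos(a),np.sin(a)])
best=None
for s in(1,-1):
    x=s*np.array([*d,0]); R=np.column_stack([x,np.cross([0,0,-1],x),[0,0,-1]])
    q=ctrl.ik([*(c-.08*d),.2],R); print(q)
    if q is not None and (best is None or abs(q[6])<best[0]): best=(abs(q[6]),R)
R=best[1]
P=lambda t,z:[*(c+t*d),z]
jaws.command_gripper(0.0,20)
ctrl.movep(P(-.085,.2),R); ctrl.move_l(P(-.085,.098),rate=.12)
F0=np.array(ctrl.state()["contact_force"])
for t in np.arange(-.07,.0131,.005):
    ctrl.move_l(P(t,.098),rate=.06)
    s=ctrl.state(); F=np.array(s["contact_force"])-F0
    print(round(t,3),((np.array(s["eef_pos"])[:2]-c)@d).round(4),F.round(1))
    if F[:2]@d<-9 and t>-.01: break
f=cams.grab_frame("top"); cv2.imwrite("pics/top1.png",cv2.resize(f["image"][190:330,330:500,::-1],None,fx=4,fy=4)); print(ctrl.state()["time"])
E
```

```text
[ 26.69458004  20.22192518   6.24793528 108.46609733  -2.75687633
  51.45478091 -82.52112058]
[ 58.99665425  24.14938096 -39.14248768 107.53600739  18.44149
  54.72565701  74.69613443]
-0.07 -0.0694 [-1.3 -1.3 -1. ]
-0.065 -0.0648 [-0.2 -0.1  0.1]
-0.06 -0.0597 [-0.7 -0.2  0.1]
-0.055 -0.0546 [-0.6  0.3 -0.2]
-0.05 -0.0496 [ 0.2 -0.3 -0.2]
-0.045 -0.0446 [-0.5 -0.5 -0.7]
-0.04 -0.0398 [-2.7 -0.9  3.6]
-0.035 -0.0354 [-3.9  0.8  9.6]
-0.03 -0.0294 [-5.1  1.1 16.9]
-0.025 -0.0241 [-7.5  0.8 22.1]
-0.02 -0.015 [-2.7 -1.6 22.2]
-0.015 -0.0135 [-1.3 -0.2 -0.9]
-0.01 -0.0102 [-0.7 -0.1  0.1]
-0.005 -0.0048 [-0.3 -1.   0.1]
0.0 0.0004 [-0.9  0.2  0.1]
0.005 0.0054 [-0.5 -0.9  0.2]
0.01 0.0104 [-0.9 -1.1 -0. ]
9.6333
```

```bash
python3 - <<'E'
from h import *
ctrl.move_l([*ctrl.state()["eef_pos"][:2],.2],rate=.15)
f=cams.grab_frame("side"); cv2.imwrite("pics/side1.png",cv2.resize(f["image"][290:420,270:430,::-1],None,fx=4,fy=4))
for ce,a,p in blobs(f,(0,140,90),(8,255,255),5,(300,300,400,410)): print(ce.round(1),a,ray(f,*ce,.109).round(4))
E
```

```text
[372.4 333.8] 144 [ 0.4954 -0.3172  0.109 ]
[375.3 364.5] 47 [ 0.4558 -0.3483  0.109 ]
```

View pics/side1.png

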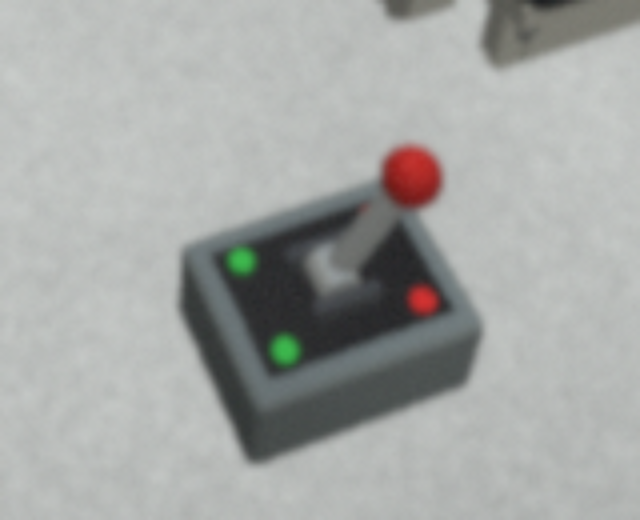

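The toggle is off: the ball is over the red dots (crop ~(410,175)), about 27 mm to the box's +x. Next is the lever.

```bash
cat >> h.py <<'E'
a=np.radians(-5.7); ix=np.array([np.cos(a),np.sin(a),0]); iy=np.array([-ix[1],ix[0],0])
B0=np.array([.4743,.0093,.166])+.022*iy
H=B0+.125*np.cos(.6)*ix; H[2]=.095
def bar(th): return H-.125*np.cos(.6-th)*ix+np.array([0,0,.125*np.sin(.6-th)])
G=np.array([0,0,-.0188])
def theta(p):
    v=np.array(p)-G-H; return .6-np.arctan2(v[2],-v@ix)
def sweep(ths,F0,rate=.02,log=None):
    for t in ths:
        ctrl.move_l(bar(t)+G,rate=rate); s=ctrl.state(); F=np.array(s["contact_force"])-F0
        th=theta(s["eef_pos"]); tang=np.array([-np.sin(.6-t)*ix[0],-np.sin(.6-t)*ix[1],-np.cos(.6-t)]) 
        print(round(t,3),round(th,4),"Ft",round(-F@tang,1),F.round(1))
E
python3 - <<'E'
from h import *
s=ctrl.state(); print(s["time"])
ctrl.move_l([*s["eef_pos"][:2],.3],rate=.25)
sol=[]
for sg in(1,-1):
    y=sg*ix; z=np.array([0,0,-1.]); R=np.column_stack([np.cross(y,z),y,z])
    q=ctrl.ik(B0+[0,0,.12],R); q2=ctrl.ik(bar(.8)+G,R); print(q,q2 is not None)
    if q is not None: sol.append((abs(q[6]),R))
R=min(sol,key=lambda t:t[0])[1]
jaws.command_gripper(.6)
ctrl.movep(B0+[0,0,.12],R)
F0=np.array(ctrl.state()["contact_force"]); np.save("F0.npy",F0)
print(ctrl.move_l(B0+G,rate=.12,contact_N=8))
jaws.command_gripper(0.0,45)
s=ctrl.state(); print(s["time"],s["eef_pos"],s["width"]*93,s["gripper_force"],np.array(s["contact_force"])-F0)
sweep(np.arange(.01,.121,.01),F0)
f=cams.grab_frame("side"); cv2.imwrite("pics/side2.png",cv2.resize(f["image"][130:300,150:400,::-1],None,fx=3,fy=3)); print(ctrl.state()["time"])
E
```

```text
10.5167
[ 16.56904844  16.92342787 -30.54977593 100.09937215   9.35717959
  65.50814698 -22.49040641] True
[ 39.70066244  27.37793015 -69.52785847  99.55172929  26.90513145
  72.18418838 137.97851521] True
False
15.7 [0.47510955 0.03133378 0.14702463] 13.723134503422784 42.343822927041664 [-3.91174313 -0.32129689  3.69893479]
0.01 0.0058 Ft 6.6 [-5.5 -1.8 11.5]
0.02 0.0123 Ft 6.9 [-6.2 -1.5 12.2]
0.03 0.0221 Ft 7.2 [-6.5 -1.8 12.7]
0.04 0.0325 Ft 6.6 [-6.8 -1.7 11.9]
0.05 0.0419 Ft 7.7 [-6.4 -0.9 12.9]
0.06 0.0506 Ft 8.4 [-6.1 -1.1 13.3]
0.07 0.0588 Ft 9.2 [-6.6 -0.7 14.5]
0.08 0.067 Ft 11.6 [-6.4 -1.1 17. ]
0.09 0.0779 Ft 10.8 [-6.  -2.2 15.6]
0.1 0.0895 Ft 10.9 [-6.2 -1.2 15.7]
0.11 0.1014 Ft 9.3 [-6.9 -0.8 14.2]
0.12 0.1128 Ft 9.2 [-6.5 -1.1 13.6]
18.75
```

View pics/side2.png

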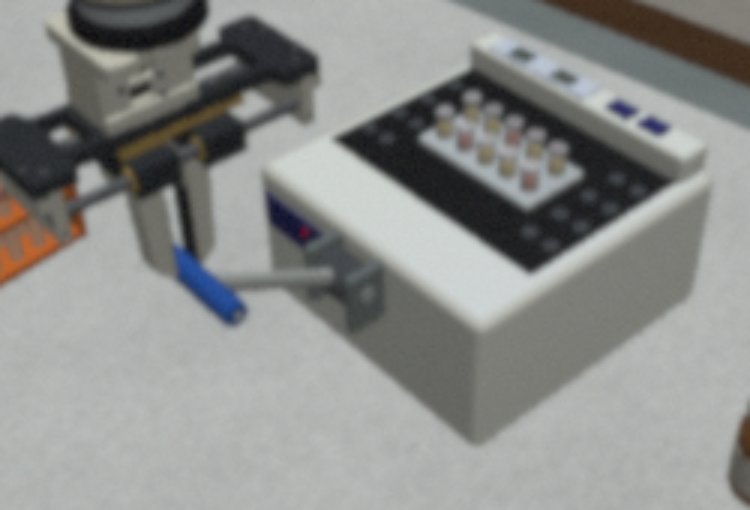

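The fingers hold the bar on its far half; its near end is at (238,313) in the crop. I'll carry on feeling for clicks.

```bash
python3 - <<'E'
from h import *
F0=np.load("F0.npy")
sweep(np.arange(.13,.441,.01),F0)
s=ctrl.state(); print(s["time"],s["width"]*93,s["gripper_force"])
E
```

```text
0.13 0.1246 Ft 8.3 [-6.3 -1.3 12.5]
0.14 0.1357 Ft 7.9 [-5.5 -0.6 11.5]
0.15 0.1472 Ft 6.6 [-6.  -0.3 10.1]
0.16 0.1584 Ft 7.2 [-6.1 -0.3 10.8]
0.17 0.1696 Ft 5.9 [-5.9 -0.3  9.2]
0.18 0.1806 Ft 4.6 [-6.  -0.9  7.6]
0.19 0.1919 Ft 4.1 [-5.  -0.3  6.7]
0.2 0.2011 Ft 4.9 [-5.4  0.1  7.6]
0.21 0.2092 Ft 6.3 [-5.3 -0.6  9. ]
0.22 0.2176 Ft 7.8 [-6.6  0.2 11. ]
0.23 0.2259 Ft 9.5 [-5.9 -0.6 12.5]
0.24 0.2342 Ft 9.7 [-6.5 -1.4 12.7]
0.25 0.2428 Ft 10.8 [-7.4 -1.3 14.2]
0.26 0.2532 Ft 11.0 [-6.6 -1.1 13.9]
0.27 0.2639 Ft 10.9 [-6.3 -1.5 13.7]
0.28 0.275 Ft 9.7 [-6.5 -0.7 12.4]
0.29 0.286 Ft 8.9 [-6.1 -0.8 11.3]
0.3 0.2966 Ft 9.5 [-5.7 -1.3 11.6]
0.31 0.3076 Ft 7.6 [-5.7 -0.7  9.6]
0.32 0.3185 Ft 7.9 [-6.2  0.4 10. ]
0.33 0.3292 Ft 7.2 [-6.2 -1.4  9.1]
0.34 0.3398 Ft 6.2 [-5.6 -0.3  7.8]
0.35 0.3505 Ft 5.4 [-5.7 -0.6  7. ]
0.36 0.3613 Ft 5.0 [-4.8 -1.4  6.3]
0.37 0.3718 Ft 4.7 [-5.4  0.2  6.1]
0.38 0.3808 Ft 5.4 [-6.  -0.9  6.8]
0.39 0.3894 Ft 7.2 [-4.7 -0.3  8.4]
0.4 0.398 Ft 7.6 [-5.4 -1.5  8.8]
0.41 0.4066 Ft 9.4 [-5.6 -1.  10.6]
0.42 0.4153 Ft 10.4 [-6.7 -0.5 11.7]
0.43 0.4246 Ft 11.6 [-6.4 -0.2 12.9]
0.44 0.435 Ft 10.2 [-6.1 -0.9 11.3]
26.75 14.014936400798383 44.13766277488321
```

```bash
python3 - <<'E'
from h import *
F0=np.load("F0.npy")
sweep(np.arange(.45,.591,.01),F0)
ctrl.pause(.5)
s=ctrl.state(); print(s["time"],s["width"]*93,s["gripper_force"],theta(s["eef_pos"]),np.array(s["contact_force"])-F0)
for c in("top","side"):
    f=cams.grab_frame(c)
    for ce,ar,p in blobs(f,(105,120,50),(130,255,255),20,(225,90,360,300) if c=="top" else (190,130,300,290)): print(c,ce,ar,ray(f,*ce,bar(.585)[2]).round(4),p.min(0),p.max(0))
    print("rack",[(np.round(d["position"],3),round(d["score"],2)) for d in cams.recognise(c,"rack_top")[:1]])
cv2.imwrite("pics/side3.png",cv2.resize(f["image"][130:300,150:400,::-1],None,fx=3,fy=3))
print(bar(.585)-.022*iy)
E
```

```text
0.45 0.4458 Ft 10.9 [-6.2 -0.6 12. ]
0.46 0.4565 Ft 9.2 [-5.8 -0.2 10.1]
0.47 0.4669 Ft 9.8 [-5.6  0.2 10.6]
0.48 0.4774 Ft 8.9 [-5.4 -0.2  9.6]
0.49 0.4879 Ft 8.3 [-5.6 -0.1  9. ]
0.5 0.4984 Ft 7.6 [-5.3  0.   8.2]
0.51 0.509 Ft 7.2 [-5.7 -0.7  7.7]
0.52 0.5194 Ft 7.0 [-4.9 -0.2  7.4]
0.53 0.53 Ft 6.0 [-4.5 -0.   6.3]
0.54 0.5404 Ft 6.4 [-3.7  1.3  6.6]
0.55 0.5505 Ft 5.1 [-4.8 -0.1  5.3]
0.56 0.5599 Ft 7.0 [-5.  -1.   7.2]
0.57 0.5686 Ft 7.7 [-4.7 -1.4  7.9]
0.58 0.5772 Ft 9.1 [-5.   0.4  9.2]
0.59 0.5862 Ft 9.9 [-5.5 -0.3 10. ]
31.0 13.853434701855676 43.7739077716833 0.5858679089461382 [-5.88380379 -0.7440355   9.72956274]
top [314.85294118 116.47058824] 34 [ 0.823  -0.0675  0.0969] [311 114] [318 119]
top [328.5        117.89473684] 38 [ 0.8199 -0.0996  0.0969] [325 116] [332 120]
top [292.85714286 275.82857143] 35 [ 0.4502 -0.02    0.0969] [290 273] [296 279]
rack [(array([ 0.725, -0.019,  0.148]), 0.92)]
side [245.09090909 203.        ] 33 [0.5905 0.0734 0.0969] [241 199] [249 208]
side [215.14136126 250.22513089] 191 [0.4532 0.0095 0.0969] [206 238] [226 262]
rack [(array([ 0.713, -0.026,  0.152]), 0.88)]
[0.4525889  0.01146706 0.09687493]
```

View pics/side3.png

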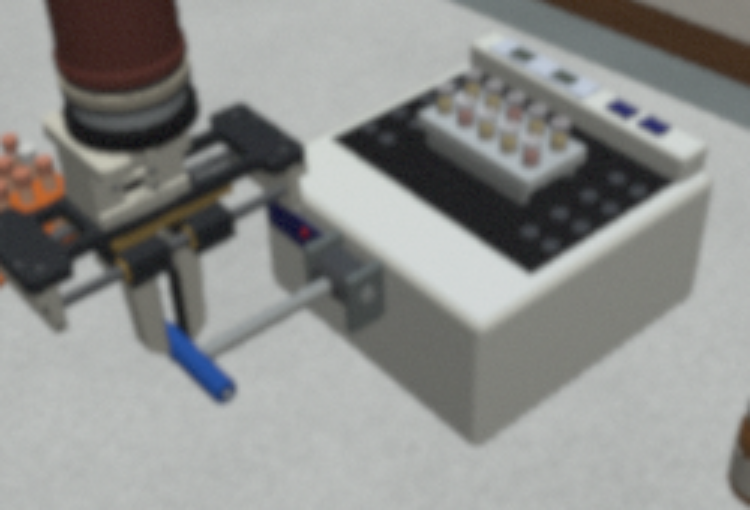

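The lever is about level, with the bar at (200,360) in the crop, and the rack has clearly risen. I felt three force drops and am holding at the third rise (about 0.585). Handing in.

```bash
python3 -c "
from cell import job; print(job.job_done())"
```

```text
the job is handed in; nothing more can be done
None
```

I handed the job in at about 31 s with the toggle off and the gripper still holding the lift lever three clicks down (about 0.585 rad); the fourth was not reached, and I kept clear of the tube rack, bottle and vial but did not re-measure them at the end.

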